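Rock a wedged heating block out of the dry-bath heater

ROBOT

A 6-joint arm with a two-finger parallel gripper is mounted at the origin on a cart in front of the work surface, level with it; the furniture and walls round the work are solid. World frame = base frame: x ahead of the robot, y to its left, z up, the work surface at z = 0. Lengths are in m, angles in degrees, forces in N, time in s.
With the tool pointing down it reaches from about 0.4 to 0.825 m from the base axis. Payload 7 kg.
Tool frame: the origin (TCP) lies at the very end of the fingers, on their centre line; the grasp point (between the pads) lies 19 mm behind it (ctrl.grasp_offset is the distance from the TCP to the grasp point, in m); z points along the fingers, y is the line along which they close (so a half turn about z gives the same grasp; the last joint's range is limited). The gripper opens to 88 mm and grips with 3 to 60 N. Pads are 19 mm wide; open, the fingers measure 130 mm over their backs; the gripper's body (78 mm by 193 mm) begins 47 mm behind the grasp point.
Start: joints at [81.652, 20.546, 0.682, 0, -70.136, -16.507], TCP at [0.284, 0.612, 0.2] pointing down, gripper open.
Joint ranges: [-176.03, 176.03], [-82.01, 121.73], [-58.28, 71.71], [-173.87, 95.51], [-174.79, -0.11], [-173.66, 173.66]. Speed limits (degrees/s): [136.94, 136.94, 172.46, 180, 180, 180].

INTERFACE

Orientations are given as [roll, pitch, yaw] about the fixed x, y, z axes, in that order (R = Rz(yaw) Ry(pitch) Rx(roll)).
In Python, from plant import ctrl gives the robot as it stands. The module is installed in compiled form; this text tells all that it offers.
- The arm moves only by the tool jog_arm, never from a script. Its argument "plan" is a list that holds one entry, the list of rows, each a list of 7 numbers: the opening, from 0 (shut) to 1 (fully open), then the shift along the tool's x, y, z in m, then the turn, a rotation vector about the tool's x, y, z in degrees. A call has 1 to 20 rows; each row is the pose to reach, as a shift and turn from the pose commanded when the call began, along the tool's axes at that moment; what a row does not reach only later rows make up. A row lasts 1/8 s, in which the tool goes at most 62.5 mm and 10.7 degrees, less where a joint would pass 70% of its speed; a pose out of reach is approached as far as the arm can. A call with a gripper value outside its range is refused whole. The fingers move at their own pace and stop on an object; the grip force is fixed at half the most. Time passes only in rows, so rows that repeat a pose let the fingers close. It gives the time, the measured TCP pose, the force, the opening and the grip force at its end, in the units of the state.
- ctrl.get_obs(): the state, without advancing time (a new reading comes with each control period).
- ctrl.snapshot(name): name is "scene" or "top" or "wrist"; returns a dict with "image" (400x640x3 uint8, red, green, blue), "vertical_fov" (degrees; the focal length in pixels is half the picture's height over the tangent of half this angle, whatever the lens; pixels are square), "cx", "cy" (the principal point, pixels), "k1" (the pictures are not rectified: a ray, as slopes to the right and down, at radius r is drawn at 1 + k1 r^2 times it, then the intrinsics apply), "R" (3x3) and "t" (3): a world point X has camera coordinates R X + t; the wrist camera has in their place "T_tool_cam" (4x4, takes a point from camera to tool coordinates, whose origin is the TCP and whose axes are the flange's). Camera axes: x right, y down, z forward; pixel columns grow to the right and rows downward; lengths in m; the calibration is good to about 2 mm. A picture is of the moment at which its call begins: read the wrist's pose just before it. There is no depth.
- ctrl.close_job(): hands the job in; it is judged then, once.
The state is a dict: "clock": time; "joint_pos": joint angles; "qvel": joint speeds; "tau": joint torques, N m; "tool_pos": TCP position; "orientation": TCP orientation; "force": force on the tool from outside, world axes, zero at the start; "moment": the same for the moment, N m; "opening": finger opening in m; "gripper_force": force on a finger pad.
Only numpy, scipy, OpenCV 4.12 (cv2) and the standard library are available. Lean on these libraries where they do the work, as an engineer would, in place of code of your own. Each camera call takes 0.05 s, during which the arm holds its last target. There are 200 camera calls.

TASK

The aluminium heating block is wedged in the well of the small bench heater. Take it by its T handle, work it loose by rocking it to and fro along its long direction until both ends are free, without pulling the heater up off its plate, then lift it out and set it down (do not drop it) standing upright, in the middle of the cork mat. Let go, and leave the bottles and the petri dish alone.

Things in the scene. Friction and masses are not known exactly. Their poses are not given: they have to be found in the camera images.
- block: loose aluminium heating block with T handle, about 0.6 kg. Origin: centre of its underside; z up, y along its long side. Bottom shoe 34 (x) x 100 (y) x 10 mm; above it a waist 34 x 90 mm up to 34 mm; then the body 40 x 90 mm from 34 to 62 mm, with four tube holes in its top. A 12 mm steel post in its middle carries the crossbar
- handle (a point): centre of the black crossbar (18 mm diameter, 70 mm long, along the block's x), 150 mm above the underside, axes as the block's. Gripped from above with the fingers closing along the block's y, the bar can turn between them as the block rocks in its y-z plane. Rocking takes about 20 N sideways here; a straight upward pull would need over 40 N, more than the heater weighs, so the heater would come up too
- block_left (a point): underside of the block, 40 mm from its centre towards its +y end. Friction keeps an end about where it was raised to, so repeated small rocks walk the block up; an end raised by over 6 mm is loose: the grips there snap in below the body (into the waist) and hold that end up while the other is rocked up. With both ends loose the block lifts out easily
- block_right (a point): underside of the block, 40 mm from its centre towards its -y end; behaves as the left end does
- well_floor (a point): centre of the floor of the heater's well; z up, y along the well, axes as those of the seated block. The well is 44 (x) x 104 (y) mm, 45 mm deep: 2 mm play at each end of the shoe, 7 mm at each end of the body. The seated block tilts up to about 0.12 rad either way in its y-z plane, on the lower edge of its shoe (50 mm from the centre, on the side to which the handle is pushed)
- heater_lift (a joint): how far the heater (white case 150 x 170 x 69 mm, grey panel with display and buttons in front, 2.6 kg) is lifted off its plate, in m; 0 = standing on it. It moves straight up only, 30 mm at most, and sinks back when let go. Standing, its well floor is 30 mm and the top of its case 75 mm above the bench
- heater_plate: dark steel plate under the heater, 170 x 190 x 6 mm, fixed to the bench; origin: centre of its underside; x towards the heater's back. In the heater's well two sprung rubber grips near each end (30 mm from the middle, 28 to 40 mm above the well floor) squeeze the block's body from both long sides, holding each end with 20 to 30 N
- cork_mat: square brown cork mat, 150 x 150 x 8 mm, fixed to the bench; origin: centre of its underside
- mat_top (a point): centre of the mat's upper face
- petri_dish: petri dish, 64 mm across, 15 mm tall, loose, on the bench between heater and mat; origin: centre of its underside
- squeeze_bottle: squeeze bottle, 51 mm across, 108 mm tall, loose, on the right of the bench; origin: centre of its underside
- oil_bottle: small brown oil bottle, 31 mm across, 70 mm tall, loose, behind the work; origin: centre of its underside
There are look-alikes about, which are no part of the job. Of the things that look like the cork_mat, take the one that is nearest to the robot's base at the start.

How it is judged (in metres and radians):
On the way, in this order (a step that is already met when the one before it is completed fails the run):
1. the block has been rocked over to one side (tilted by 0.03 rad) while it still sits in the well, its lower end not yet raised by 5 mm (angle between block's own z axis and vertical above 0.03 rad and z of any of block_left, block_right in the frame of well_floor below 0.005 m and z of block in the frame of well_floor below 0.015 m), for 0.05 s.
2. both ends have been worked up by 5.5 mm while the block is still in the well (z of each of block_left, block_right in the frame of well_floor above 0.0055 m and z of block in the frame of well_floor below 0.04 m), for 0.05 s.
At the end, for the whole second after the job is handed in: the block stands upright (within 0.08 rad) and at rest with its underside on the cork mat's top (within 4 mm), its centre within 35 mm of the mat's centre; the heater stands on its plate (lifted by less than 3 mm) (z of block in the frame of mat_top between -0.004 and 0.004 m and angle between block's own z axis and vertical below 0.08 rad and horizontal distance between block and mat_top below 0.035 m and linear speed of block below 0.02 m/s and value of joint heater_lift below 0.003 m); the robot touches nothing.
It fails at once if the heater is pulled up off its plate by more than 8 mm (value of joint heater_lift above 0.008 m).
It fails at once if the block is dropped: it moves faster than 0.5 m/s with the fingers off it (linear speed of block above 0.5 m/s and contact force between the fingers and block below 0.3 N).
It fails at once if the petri dish or a bottle is shifted by more than 30 mm (distance of any of petri_dish, squeeze_bottle, oil_bottle from where it was at the start of the episode above 0.03 m).
It also fails if it takes over 43 s, if anything falls off the work surface, if the arm or the gripper's body presses on something with over 40 N, if the wrist force passes 120 N, or if a joint passes its speed limit or range.

## Working session

There is one attempt and no reset: what is moved stays moved. The work goes in short steps, Python scripts to look and compute and a tool call to move; the robot and the scene stay as the last step left them, time stands still between calls to the robot, and variables do not carry over. Pictures are saved under pics/ and viewed, at most 10 in all, crops included, and the job is handed in when it is done.

Besides the shell and the picture viewer there is one more tool, called as name(argument=value, ...) on one line, values as JSON. jog_arm: Moves the arm, as the interface text tells. Its arguments: {"type":"object","properties":{"plan":{"type":"array","items":{"type":"array","items":{"type":"array","items":{"type":"number"}}}}},"required":["plan"]}

```bash
mkdir -p pics; cat > h.py <<'E'
import numpy as np, cv2, pickle
from plant import ctrl
def snap(n,save=None):
    s=ctrl.snapshot(n)
    if save: cv2.imwrite('pics/'+save,cv2.cvtColor(s['image'],cv2.COLOR_RGB2BGR)); pickle.dump(s,open('pics/'+save+'.pkl','wb'))
    return s
def ray(s,u,v):
    f=200/np.tan(np.radians(s['vertical_fov']/2))
    K=np.array([[f,0,s['cx']],[0,f,s['cy']],[0,0,1.]])
    p=cv2.undistortPoints(np.array([[[u,v]]],float),K,np.array([s['k1'],0,0,0,0.]))[0,0]
    R=np.array(s['R']);t=np.array(s['t'])
    return -R.T@t, R.T@np.array([p[0],p[1],1])
def plane(s,u,v,z):
    o,d=ray(s,u,v); return o+d*(z-o[2])/d[2]
E
python3 - <<'E'
from h import *
for n in('scene','top'):
    s=snap(n,n+'0.png'); print(n,s['vertical_fov'],s['k1'],(-np.array(s['R']).T@s['t']).round(3))
print(ctrl.get_obs())
E
```

```text
scene 48.01300204136973 -0.1262788172013417 [-0.464 -0.972  0.672]
top 50.92608425379353 -0.05348487166142143 [ 0.249 -0.214  1.57 ]
{'clock': 0.1, 'joint_pos': array([ 8.16526728e+01,  2.05889863e+01,  6.39635074e-01, -1.73844769e-02,
       -7.01355020e+01, -1.65070715e+01]), 'qvel': array([ 0.02639418, -0.01061376,  0.12733649, -0.03855209,  0.03626846,
       -0.07571701]), 'tau': array([-1.84464887e-03, -5.84163308e+01,  2.93752867e+01,  7.01543882e+00,
        1.02342243e-02, -4.38102734e-05]), 'tool_pos': array([0.28354087, 0.6120436 , 0.19930348]), 'orientation': array([ 1.79914000e+02, -8.44206521e-03, -2.48603117e+01]), 'force': array([ 0.39780947, -0.52195034,  0.03570032]), 'moment': array([-0.00389624,  0.00720993,  0.019602  ]), 'gripper_force': 0.0, 'opening': 0.08742452712253199}
```

View pics/top0.png

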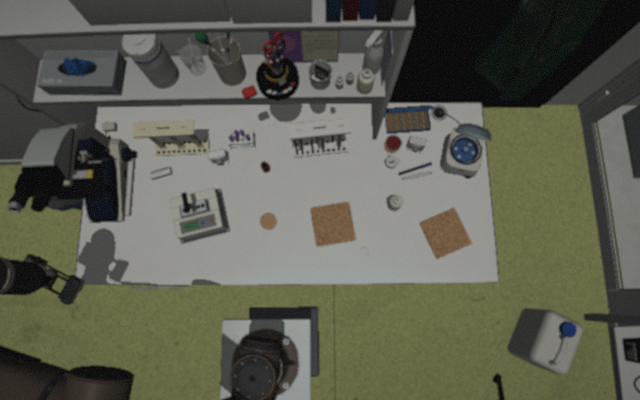

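View pics/scene0.png

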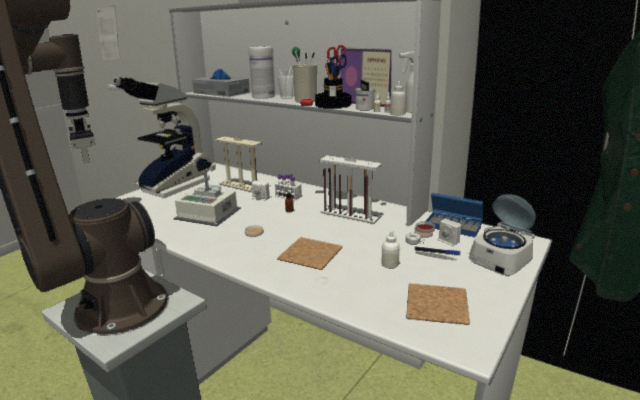

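The top view shows the heater at (199,213), the petri dish at (268,221), a squeeze bottle at (395,202) and the oil bottle at (265,167). Two brown mats could be the one meant: (333,223) and (445,232). The base is at about (255,375), so the nearer mat is (333,223). I'll measure both and check them in a crop.

```bash
python3 - <<'E'
from h import *
s=pickle.load(open('pics/top0.png.pkl','rb')); c=pickle.load(open('pics/scene0.png.pkl','rb'))
h=cv2.cvtColor(s['image'],cv2.COLOR_RGB2HSV)
m=cv2.inRange(h,(5,70,60),(20,255,255))
cs,_=cv2.findContours(m,cv2.RETR_EXTERNAL,cv2.CHAIN_APPROX_NONE)
for k in cs:
    if cv2.contourArea(k)<120: continue
    r=cv2.minAreaRect(k)
    P=np.array([plane(s,*p,0.008)[:2] for p in cv2.boxPoints(r)])
    e=P[1]-P[0]; print(np.round(r[0]),cv2.contourArea(k),'ctr',P.mean(0).round(4),'d',np.linalg.norm(P.mean(0)).round(3),'sides',np.linalg.norm(e).round(3),np.linalg.norm(P[2]-P[1]).round(3),'yaw',np.degrees(np.arctan2(e[1],e[0])).round(1)%90)
a=cv2.cvtColor(s['image'],cv2.COLOR_RGB2BGR); b=cv2.cvtColor(c['image'],cv2.COLOR_RGB2BGR)
A=cv2.resize(a[175:255,160:260],None,fx=4,fy=4,interpolation=2)  #400x320
B=cv2.resize(b[165:245,160:260],None,fx=4,fy=4,interpolation=2)
C=cv2.resize(a[180:270,255:480],(800,280) )
cv2.imwrite('pics/crop1.png',np.vstack([np.hstack([A,B]),C]))
E
```

```text
[268. 221.] 147.5 ctr [ 0.5093 -0.0025] d 0.509 sides 0.053 0.052 yaw 45.7
[445. 233.] 1383.0 ctr [ 0.4562 -0.6685] d 0.809 sides 0.146 0.148 yaw 24.200000000000003
[332. 224.] 1383.0 ctr [ 0.4965 -0.2461] d 0.554 sides 0.146 0.145 yaw 9.0
```

View pics/crop1.png

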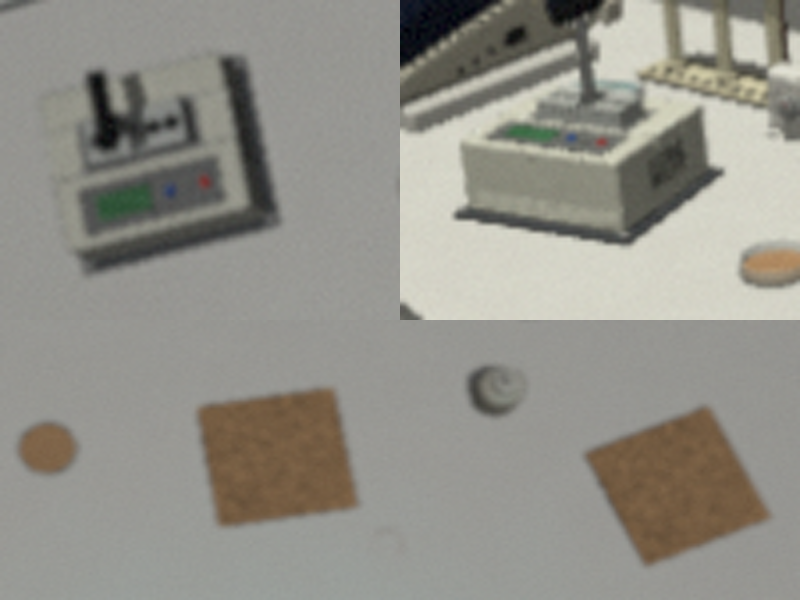

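The crop shows the block's dark crossbar running from about top-image (184,193) to (186,212). The heater panel tilts by about 12°. The mat at (332,224) is 0.554 m from the base and the other is 0.809 m away, so the nearer one is the target.

```bash
python3 - <<'E'
from h import *
s=pickle.load(open('pics/top0.png.pkl','rb')); c=pickle.load(open('pics/scene0.png.pkl','rb'))
P=lambda x,y,z: plane(s,160+x/4-.4,175+y/4-.4,z)
def yaw(a,b): d=a-b; return np.degrees(np.arctan2(-d[0],d[1]))
print('panel yaw',yaw(P(80,190,.075),P(222,158,.075)),yaw(P(82,235,.075),P(228,205,.075)))
print('bar',P(97,72,.18),P(105,148,.18))
img=s['image'][175:255,160:260].astype(int)
g=img.max(2); m=((g<45)&(np.arange(100)[None]<31)&(np.arange(80)[:,None]>14)&(np.arange(80)[:,None]<42)&(np.arange(100)[None]>19)).astype(np.uint8)
n,l,st,ce=cv2.connectedComponentsWithStats(m); i=1+st[1:,4].argmax(); print(st[i],ce[i])
k=cv2.findContours((l==i).astype(np.uint8),0,1)[0][0]; r=cv2.minAreaRect(k); print(r)
p=plane(s,160+r[0][0],175+r[0][1],.185); print('bar ctr',p)
print('block top ctr', P(138,132,.092))
E
```

```text
panel yaw 12.393043859239237 11.25998998603697
bar [0.58074553 0.26445537 0.18      ] [0.51446701 0.25342034 0.18      ]
[23 19  8 18 67] [25.8358209  28.68656716]
((26.572418212890625, 27.368968963623047), (17.273462295532227, 6.39450216293335), 85.2363510131836)
bar ctr [0.54536406 0.25121517 0.185     ]
block top ctr [0.54570367 0.25376065 0.092     ]
```

jog_arm(plan=[[[1, 0.03, 0.015, -0.03, 0, 0, -4], [1, 0.08, 0.045, -0.06, 0, 0, -8], [1, 0.13, 0.07, -0.08, 0, 0, -12], [1, 0.18, 0.1, -0.1, 0, 0, -17], [1, 0.23, 0.125, -0.1, 0, 0, -22], [1, 0.28, 0.155, -0.1, 0, 0, -27], [1, 0.33, 0.18, -0.1, 0, 0, -32], [1, 0.37, 0.205, -0.1, 0, 0, -37], [1, 0.388, 0.215, -0.1, 0, 0, -37], [1, 0.388, 0.215, -0.1, 0, 0, -37], [1, 0.388, 0.215, -0.1, 0, 0, -37]]])

```text
clock: 1.48
tool_pos: [0.545, 0.2549, 0.2999]
orientation: [-180.0, 0.0, 12.1]
force: [-0.7, -0.1, 0.1]
opening: 0.0874
gripper_force: 0.0
```

```bash
cat >> h.py <<'E'
from scipy.spatial.transform import Rotation as Ro
def wsnap(save=None):
    o=ctrl.get_obs(); s=ctrl.snapshot('wrist')
    T=np.eye(4); T[:3,:3]=Ro.from_euler('xyz',o['orientation'],degrees=True).as_matrix(); T[:3,3]=o['tool_pos']
    C=np.linalg.inv(T@np.array(s['T_tool_cam'])); s['R']=C[:3,:3]; s['t']=C[:3,3]
    if save: cv2.imwrite('pics/'+save,cv2.cvtColor(s['image'],cv2.COLOR_RGB2BGR)); pickle.dump(s,open('pics/'+save+'.pkl','wb'))
    return o,s
E
python3 - <<'E'
from h import *
o,s=wsnap('w1.png'); print(o['tool_pos'],o['orientation'],-s['R'].T@s['t'],s['vertical_fov'])
E
```

```text
[0.54502333 0.25492567 0.29988056] [-1.79997544e+02  2.58783087e-02  1.21290222e+01] [0.62345865 0.27109075 0.48375872] 68.58079345406605
```

View pics/w1.png

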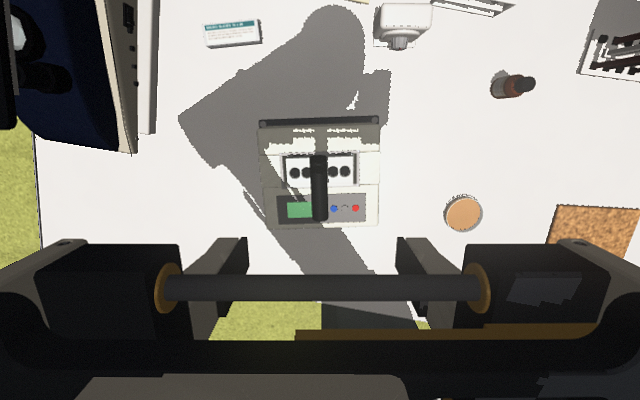

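The wrist view shows the black crossbar from (319,154) to (320,221), centred between the fingers. The heater's plate edge and the petri dish at (463,213) are also visible.

```bash
python3 - <<'E'
from h import *
s=pickle.load(open('pics/w1.png.pkl','rb')); t=pickle.load(open('pics/top0.png.pkl','rb'))
img=s['image']; g=img.max(2)
sub=(g[150:228,305:335]<50).astype(np.uint8)
n,l,st,ce=cv2.connectedComponentsWithStats(sub); i=1+st[1:,4].argmax(); print(st[i],ce[i])
for r in range(0,78,8):
    q=np.where(l[r]==i)[0]
    if len(q): print(150+r,305+q.min(),305+q.max(),end=' | ')
print()
a,b=plane(s,319.5,154,.18),plane(s,320,222,.18); print(a,b,(a+b)/2,np.linalg.norm(a-b))
d=a-b;print('bar yaw',np.degrees(np.arctan2(d[1],d[0])))
# plate/panel yaw
a,b=plane(s,277,196,.075),plane(s,370,194,.075);d=a-b;print(np.degrees(np.arctan2(-d[0],d[1])))
a,b=plane(s,258,122,.006),plane(s,382,117,.006);d=a-b;print(np.degrees(np.arctan2(-d[0],d[1])),np.linalg.norm(d))
# block top corners: left x 283, right 356
a,b=plane(s,283,172,.092),plane(s,357,171,.092);print('body',a,b,(a+b)/2,np.linalg.norm(a-b))
# two-view bar
o1,d1=ray(s,319.7,188); o2,d2=ray(t,186,202.5)
A=np.stack([d1,-d2],1); x=np.linalg.lstsq(A,o2-o1,rcond=None)[0]; print(o1+d1*x[0],o2+d2*x[1])
E
```

```text
[  4   5  19  66 638] [13.52351097 32.5815047 ]
158 310 325 | 166 311 326 | 174 310 326 | 182 311 326 | 190 312 326 | 198 312 327 | 206 313 327 | 214 313 327 | 
[0.58077584 0.26491952 0.18      ] [0.50734801 0.24876968 0.18      ] [0.54406192 0.2568446  0.18      ] 0.07518286863499163
bar yaw 12.40423305114414
13.425334294565742
14.342527352107163 0.19504302214533656
body [0.53417417 0.30650717 0.092     ] [0.5566156  0.20867963 0.092     ] [0.54539489 0.2575934  0.092     ] 0.10036854775257871
[0.54497951 0.25711619 0.17857883] [0.5463634  0.25541392 0.1783009 ]
```

jog_arm(plan=[[[1, 0, -0.002, 0.04, 0, 0, 0], [1, 0, -0.002, 0.085, 0, 0, 0], [1, 0, -0.002, 0.12, 0, 0, 0], [1, 0, -0.002, 0.138, 0, 0, 0], [1, 0, -0.002, 0.138, 0, 0, 0], [0, 0, -0.002, 0.138, 0, 0, 0], [0, 0, -0.002, 0.138, 0, 0, 0], [0, 0, -0.002, 0.138, 0, 0, 0], [0, 0, -0.002, 0.138, 0, 0, 0], [0, 0, -0.002, 0.138, 0, 0, 0], [0, 0, -0.002, 0.138, 0, 0, 0]]])

```text
clock: 2.9
tool_pos: [0.545, 0.2562, 0.1622]
orientation: [180.0, -0.0, 12.1]
force: [-0.5, 0.4, 0.3]
opening: 0.0331
gripper_force: 0.0
```

jog_arm(plan=[[[0, 0, 0, 0, 0, 0, 0], [0, 0, 0, 0, 0, 0, 0], [0, 0, 0, 0, 0, 0, 0], [0, 0, 0, 0, 0, 0, 0]]])

```text
clock: 3.4
tool_pos: [0.5455, 0.257, 0.1629]
orientation: [-179.9, -0.1, 12.2]
force: [-0.1, 2.7, 2.6]
opening: 0.0006
gripper_force: 1.9
```

```bash
python3 - <<'E'
from h import *
o,s=wsnap('w2.png'); print(o['opening'],o['gripper_force'],o['tool_pos'],o['force'])
c=snap('scene','s2.png')
a=cv2.cvtColor(s['image'],cv2.COLOR_RGB2BGR); b=cv2.cvtColor(c['image'],cv2.COLOR_RGB2BGR)
A=a[0:400,220:420]; A=cv2.resize(A,(300,600)); B=cv2.resize(b[130:230,160:243],(498,600),interpolation=2)
cv2.imwrite('pics/c2.png',np.hstack([A,B]))
E
```

```text
0.0005685609891729606 1.8911723971541505 [0.54553995 0.25700935 0.16286712] [-0.08626475  2.69527461  2.55447869]
```

View pics/c2.png

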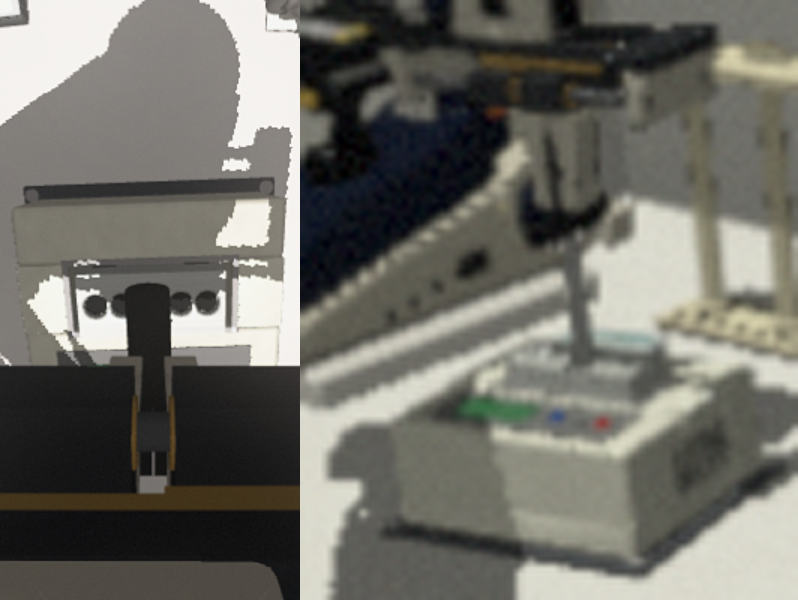

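The bar appears at (153,330) between the fingers in the left half of the crop. The reported opening of 0.6 mm doesn't fit an 18 mm bar, so I'll let the fingers settle and look at the fingertips closely.

jog_arm(plan=[[[0, 0, 0, 0, 0, 0, 0], [0, 0, 0, 0, 0, 0, 0]]])

```text
clock: 3.75
tool_pos: [0.5455, 0.2569, 0.1628]
orientation: [-179.9, -0.1, 12.2]
force: [0.2, 4.6, 5.7]
opening: 0.0003
gripper_force: 2.7
```

```bash
python3 - <<'E'
from h import *
o,s=wsnap('w3.png'); print(o['opening'],o['gripper_force'],o['tool_pos'],o['force'])
a=cv2.cvtColor(s['image'],cv2.COLOR_RGB2BGR)
t=snap('top','t3.png'); b=cv2.cvtColor(t['image'],cv2.COLOR_RGB2BGR); c=cv2.cvtColor(snap('scene','s3.png')['image'],cv2.COLOR_RGB2BGR)
f=lambda x:cv2.convertScaleAbs(x,alpha=1.6,beta=30)
A=cv2.resize(f(a[180:340,270:370]),(375,600),interpolation=2); B=cv2.resize(f(c[140:202,230:272]),(406,600),interpolation=2)
B=cv2.resize(f(c[145:205,235:277]),(420,600),interpolation=2)
cv2.imwrite('pics/c3.png',np.hstack([A,B]))
E
```

```text
0.00029212606264969265 2.703475768212229 [0.545529   0.25693129 0.16282568] [0.21586607 4.62132379 5.73050409]
```

View pics/c3.png

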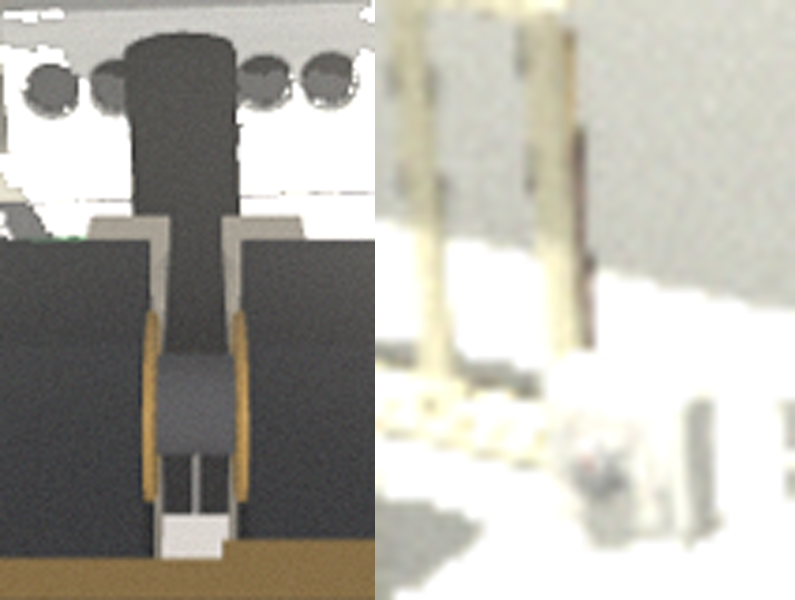

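```bash
python3 - <<'E'
from h import *
a=pickle.load(open('pics/w1.png.pkl','rb')); b=pickle.load(open('pics/w3.png.pkl','rb')); t=pickle.load(open('pics/top0.png.pkl','rb'))
def tri(*v):
    A=np.zeros((3,3));y=np.zeros(3)
    for s,u,w in v:
        o,d=ray(s,u,w); d/=np.linalg.norm(d); M=np.eye(3)-np.outer(d,d); A+=M;y+=M@o
    X=np.linalg.solve(A,y); return X.round(4)
print('bar far end w1,w3',tri((a,318,154.5),(b,318.5,189)))
print('bar far end w1,w3,top',tri((a,318,154.5),(b,318.5,189),(t,184.2,193)))
# tube holes (top of body, z .092): right-most hole
print('hole', plane(b,270+330/3.75,180+80/3.75,.092),plane(b,270+50/3.75,180+90/3.75,.092))
R=b['R']; print('optical axis',R[2])
for s,y in((a,290),(b,265)):
    pass
o,d=ray(b,318.5,189); print('cam',o, [ (z,(o+d*(z-o[2])/d[2]).round(4)) for z in(.145,.155,.165,.18)])
o,d=ray(a,318,154.5); print('cam',o, [ (z,(o+d*(z-o[2])/d[2]).round(4)) for z in(.145,.155,.165,.18)])
print('w',ctrl.grasp_offset)
E
```

```text
bar far end w1,w3 [0.5797 0.2661 0.1777]
bar far end w1,w3,top [0.5796 0.2656 0.1757]
hole [0.55370453 0.22489283 0.092     ] [0.53684914 0.29082338 0.092     ]
optical axis [-0.28773202 -0.0592263  -0.95587788]
cam [0.62361297 0.27290312 0.34686997] [(0.145, array([0.5712, 0.2646, 0.145 ])), (0.155, array([0.5738, 0.265 , 0.155 ])), (0.165, array([0.5764, 0.2654, 0.165 ])), (0.18, array([0.5803, 0.266 , 0.18  ]))]
cam [0.62345865 0.27109075 0.48375872] [(0.145, array([0.5749, 0.2658, 0.145 ])), (0.155, array([0.5764, 0.2659, 0.155 ])), (0.165, array([0.5778, 0.2661, 0.165 ])), (0.18, array([0.5799, 0.2663, 0.18  ]))]
w 0.0188
```

```bash
python3 - <<'E'
from h import *
def proj(s,X):
    f=200/np.tan(np.radians(s['vertical_fov']/2)); K=np.array([[f,0,s['cx']],[0,f,s['cy']],[0,0,1.]])
    return cv2.projectPoints(np.array([X],float),cv2.Rodrigues(np.array(s['R']))[0],np.array(s['t'],float),K,np.array([s['k1'],0,0,0,0.]))[0].ravel()
c=pickle.load(open('pics/s2.png.pkl','rb'));a=pickle.load(open('pics/w1.png.pkl','rb')); w=pickle.load(open('pics/w3.png.pkl','rb')); t=pickle.load(open('pics/top0.png.pkl','rb'))
u=np.array([np.cos(.214),np.sin(.214),0])
cc=lambda p:(np.array([300,0])+(p-[160,130])*6).round()
print('tcp',cc(proj(c,[.5455,.257,.163])))
print('blocktop post foot',cc(proj(c,[.545,.257,.092])))
for z in(.18,.165,.154):
    o=np.array([.545,.257,z])
    print(z,[ (cc(proj(c,o+k*u)),'w1',proj(a,o+k*u).round(1),'w3',proj(w,o+k*u).round(1),'top',proj(t,o+k*u).round(1)) for k in(-.035,0,.035)])
E
```

```text
tcp [567. 243.]
blocktop post foot [580. 353.]
0.18 [(array([528., 234.]), 'w1', array([319.9, 219. ]), 'w3', array([321.1, 293.8]), 'top', array([186.9, 212.7])), (array([563., 217.]), 'w1', array([319.8, 188.3]), 'w3', array([320.9, 245.5]), 'top', array([185.4, 202.8])), (array([597., 200.]), 'w1', array([319.6, 155.6]), 'w3', array([320.8, 191.3]), 'top', array([183.8, 193. ]))]
0.165 [(array([531., 258.]), 'w1', array([320. , 214.4]), 'w3', array([321.2, 281.2]), 'top', array([188.3, 213.5])), (array([566., 240.]), 'w1', array([319.9, 184.9]), 'w3', array([321. , 235.7]), 'top', array([186.8, 203.7])), (array([600., 223.]), 'w1', array([319.8, 153.6]), 'w3', array([320.9, 185.2]), 'top', array([185.2, 194. ]))]
0.154 [(array([533., 276.]), 'w1', array([320.1, 211.3]), 'w3', array([321.2, 273. ]), 'top', array([189.3, 214. ])), (array([568., 257.]), 'w1', array([320. , 182.6]), 'w3', array([321.1, 229.4]), 'top', array([187.8, 204.3])), (array([602., 240.]), 'w1', array([319.8, 152.2]), 'w3', array([321. , 181.2]), 'top', array([186.3, 194.7]))]
```

The evidence agrees. The pads are fully closed, the tool feels an upward push, and in both views the fingertips end about 24 mm above the reported TCP. So the fingers closed on top of the bar at z≈0.189. I'll back up, open and go about 26 mm deeper.

jog_arm(plan=[[[0, 0, 0, -0.006, 0, 0, 0], [0.6, 0, 0, -0.012, 0, 0, 0], [0.6, 0, 0, -0.012, 0, 0, 0], [0.6, 0, 0, -0.012, 0, 0, 0], [0.6, 0, 0, -0.012, 0, 0, 0], [0.6, 0, 0, -0.012, 0, 0, 0], [0.6, 0, 0, -0.012, 0, 0, 0], [0.6, 0, 0, -0.005, 0, 0, 0], [0.6, 0, 0, 0.005, 0, 0, 0], [0.6, 0, 0, 0.015, 0, 0, 0], [0.6, 0, 0, 0.02, 0, 0, 0], [0.6, 0, 0, 0.025, 0, 0, 0], [0.6, 0, 0, 0.025, 0, 0, 0]]])

```text
clock: 5.52
tool_pos: [0.5449, 0.2561, 0.1368]
orientation: [180.0, 0.0, 12.1]
force: [-0.6, -0.1, -0.4]
opening: 0.0525
gripper_force: 0.0
```

```bash
python3 - <<'E'
from h import *
o,s=wsnap('w4.png'); print(o['opening'],o['gripper_force'],o['tool_pos'],o['force'],s['T_tool_cam'])
c=snap('scene','s4.png')
a=cv2.cvtColor(s['image'],cv2.COLOR_RGB2BGR); b=cv2.cvtColor(c['image'],cv2.COLOR_RGB2BGR)
f=lambda x:cv2.convertScaleAbs(x,alpha=1.4,beta=20)
A=cv2.resize(f(a[160:340,245:395]),(400,480),interpolation=2); B=cv2.resize(f(b[130:202,160:220]),(400,480),interpolation=2)
cv2.imwrite('pics/c4.png',np.hstack([A,B]))
E
```

```text
0.052473916217695066 0.0 [0.5448533  0.25613514 0.13677344] [-0.58203335 -0.12209376 -0.40990982] [[-2.79858365e-04 -9.55401391e-01 -2.95310182e-01  7.99977664e-02]
 [ 9.99998267e-01  2.76202575e-04 -1.84125789e-03  6.67987439e-04]
 [ 1.84070579e-03 -2.95310185e-01  9.55399658e-01 -1.83914082e-01]
 [ 0.00000000e+00  0.00000000e+00  0.00000000e+00  1.00000000e+00]]
```

View pics/c4.png

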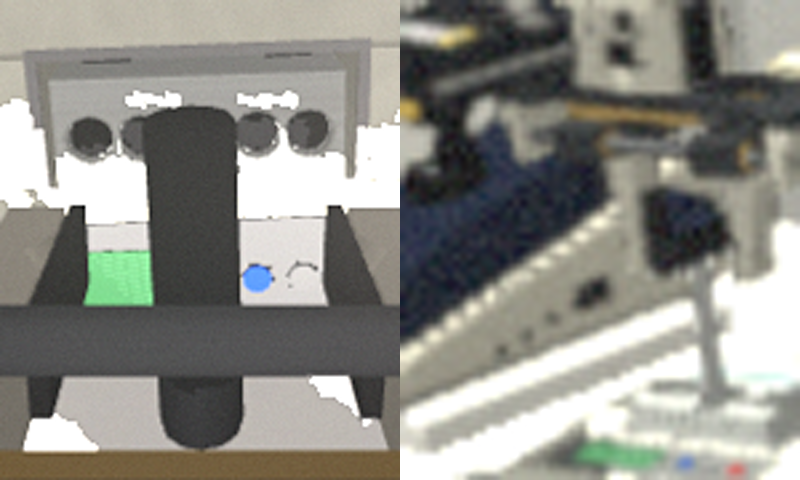

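The bar at left-crop (195,250) now lies between the open fingers, and in the scene crop the fingertips reach below it. I'm closing the gripper.

jog_arm(plan=[[[0, 0, 0, 0, 0, 0, 0], [0, 0, 0, 0, 0, 0, 0], [0, 0, 0, 0, 0, 0, 0], [0, 0, 0, 0, 0, 0, 0], [0, 0, 0, 0, 0, 0, 0], [0, 0, 0, 0, 0, 0, 0]]])

```text
clock: 6.38
tool_pos: [0.5449, 0.258, 0.1373]
orientation: [-179.9, -0.1, 12.2]
force: [-2.4, 5.3, 0.3]
opening: 0.0173
gripper_force: 30.0
```

jog_arm(plan=[[[0, 0, -0.004, -0.0005, 0, 0, 0], [0, 0, -0.008, -0.001, 0, 0, 0], [0, 0, -0.011, -0.002, 0, 0, 0], [0, 0, -0.014, -0.003, 0, 0, 0], [0, 0, -0.014, -0.003, 0, 0, 0]]])

```text
clock: 7.0
tool_pos: [0.5416, 0.2646, 0.1394]
orientation: [179.6, 0.3, 12.1]
force: [4.3, -16.1, -0.9]
opening: 0.0171
gripper_force: 30.0
```

jog_arm(plan=[[[0, 0, -0.003, -0.0005, 0, 0, 0], [0, 0, -0.006, -0.0015, 0, 0, 0], [0, 0, -0.008, -0.002, 0, 0, 0], [0, 0, -0.008, -0.002, 0, 0, 0]]])

```text
clock: 7.5
tool_pos: [0.5403, 0.2749, 0.1422]
orientation: [179.8, 0.1, 12.1]
force: [1.7, -8.3, 2.5]
opening: 0.0171
gripper_force: 29.9
```

jog_arm(plan=[[[0, 0, 0.004, 0, 0, 0, 0], [0, 0, 0.008, 0, 0, 0, 0], [0, 0, 0.012, -0.0005, 0, 0, 0], [0, 0, 0.016, -0.001, 0, 0, 0], [0, 0, 0.02, -0.0015, 0, 0, 0], [0, 0, 0.022, -0.002, 0, 0, 0], [0, 0, 0.022, -0.002, 0, 0, 0]]])

```text
clock: 8.38
tool_pos: [0.545, 0.2571, 0.1441]
orientation: [-179.9, -0.0, 12.2]
force: [-0.9, 2.1, -2.8]
opening: 0.0174
gripper_force: 29.8
```

jog_arm(plan=[[[0, 0, 0.004, -0.0005, 0, 0, 0], [0, 0, 0.008, -0.001, 0, 0, 0], [0, 0, 0.012, -0.002, 0, 0, 0], [0, 0, 0.012, -0.002, 0, 0, 0]]])

```text
clock: 8.88
tool_pos: [0.5482, 0.2446, 0.1469]
orientation: [-180.0, -0.1, 12.1]
force: [-1.1, 3.3, 2.6]
opening: 0.0175
gripper_force: 30.0
```

jog_arm(plan=[[[0, 0, -0.004, 0, 0, 0, 0], [0, 0, -0.009, -0.001, 0, 0, 0], [0, 0, -0.0125, -0.001, 0, 0, 0], [0, 0, -0.0125, -0.001, 0, 0, 0], [0, 0, -0.0125, -0.002, 0, 0, 0], [0, 0, -0.0125, -0.003, 0, 0, 0], [0, 0, -0.0125, -0.003, 0, 0, 0]]])

```text
clock: 9.75
tool_pos: [0.5447, 0.2565, 0.149]
orientation: [180.0, 0.0, 12.1]
force: [0.3, -2.6, -8.7]
opening: 0.0171
gripper_force: 30.0
```

jog_arm(plan=[[[0, 0, 0, -0.003, 0, 0, 0], [0, 0, 0, -0.006, 0, 0, 0], [0, 0, 0, -0.009, 0, 0, 0], [0, 0, 0, -0.012, 0, 0, 0], [0, 0, 0, -0.012, 0, 0, 0]]])

```text
clock: 10.38
tool_pos: [0.5452, 0.2568, 0.1618]
orientation: [-180.0, -0.1, 12.2]
force: [0.5, -1.7, -4.5]
opening: 0.0171
gripper_force: 30.0
```

jog_arm(plan=[[[0, 0, 0, -0.008, 0, 0, 0], [0, 0, 0, -0.018, 0, 0, 0], [0, 0, 0, -0.03, 0, 0, 0], [0, 0, 0, -0.042, 0, 0, 0], [0, 0, 0, -0.054, 0, 0, 0], [0, 0, 0, -0.064, 0, 0, 0], [0, 0, 0, -0.07, 0, 0, 0], [0, 0, 0, -0.07, 0, 0, 0]]])

```text
clock: 11.38
tool_pos: [0.545, 0.2569, 0.2316]
orientation: [-180.0, -0.0, 12.1]
force: [0.3, 0.6, -6.1]
opening: 0.0171
gripper_force: 29.9
```

jog_arm(plan=[[[0, -0.002, 0.005, 0, 0, 0, 0], [0, -0.005, 0.016, 0, 0, 0, 0], [0, -0.011, 0.034, 0, 0, 0, 0], [0, -0.019, 0.059, 0, 0, 0, 0], [0, -0.029, 0.091, 0, 0, 0, 0], [0, -0.04, 0.126, 0, 0, 0, 0], [0, -0.052, 0.163, 0, 0, 0, 0], [0, -0.064, 0.2, 0, 0, 0, 0], [0, -0.075, 0.237, 0, 0, 0, 0], [0, -0.087, 0.274, 0, 0, 0, 0], [0, -0.099, 0.311, 0, 0, 0, 0], [0, -0.111, 0.348, 0, 0, 0, 0], [0, -0.122, 0.383, 0, 0, 0, 0], [0, -0.132, 0.415, 0, 0, 0, 0], [0, -0.14, 0.441, 0, 0, 0, 0], [0, -0.147, 0.462, 0, 0, 0, 0], [0, -0.151, 0.475, 0, 0, 0, 0], [0, -0.153, 0.481, 0, 0, 0, 0], [0, -0.153, 0.482, 0, 0, 0, 0], [0, -0.153, 0.482, 0, 0, 0, 0]]])

```text
clock: 13.88
tool_pos: [0.4968, -0.2462, 0.2312]
orientation: [-180.0, -0.0, 12.2]
force: [0.5, 0.5, -5.9]
opening: 0.0169
gripper_force: 29.9
```

```bash
python3 - <<'E'
from h import *
o,s=wsnap('w5.png'); print(o['tool_pos'],o['force'])
c=snap('scene','s5.png')
a=cv2.cvtColor(s['image'],cv2.COLOR_RGB2BGR); b=cv2.cvtColor(c['image'],cv2.COLOR_RGB2BGR)
cv2.imwrite('pics/c5.png',np.hstack([cv2.resize(a[:,160:480],(400,500)),cv2.resize(b[150:300,240:360],(400,500),interpolation=2)]))
E
```

```text
[ 0.49683294 -0.24623745  0.23118899] [ 0.52569883  0.4979425  -5.87954893]
```

View pics/c5.png

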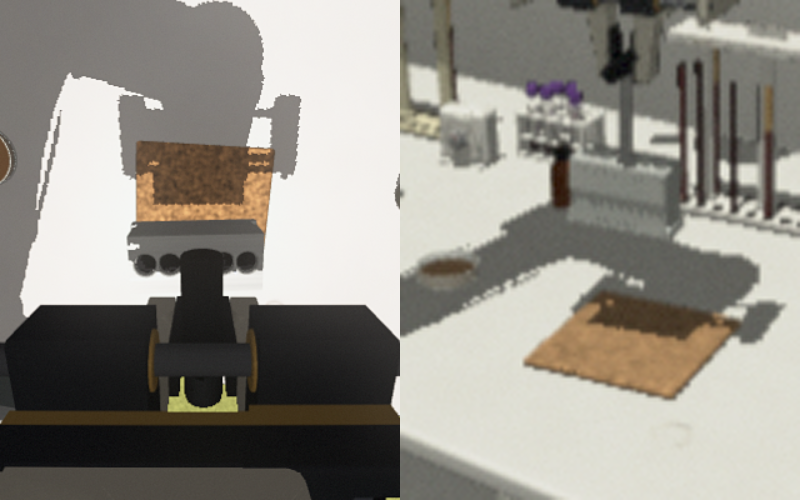

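The block hangs upright over the mat, at about right-crop (620,195) with the mat at (635,345). I'm lowering it in stages.

jog_arm(plan=[[[0, 0, 0, 0.008, 0, 0, 0], [0, 0, 0, 0.022, 0, 0, 0], [0, 0, 0, 0.04, 0, 0, 0], [0, 0, 0, 0.058, 0, 0, 0], [0, 0, 0, 0.074, 0, 0, 0], [0, 0, 0, 0.088, 0, 0, 0], [0, 0, 0, 0.098, 0, 0, 0], [0, 0, 0, 0.105, 0, 0, 0], [0, 0, 0, 0.109, 0, 0, 0], [0, 0, 0, 0.111, 0, 0, 0], [0, 0, 0, 0.111, 0, 0, 0], [0, 0, 0, 0.111, 0, 0, 0]]])

```text
clock: 15.48
tool_pos: [0.497, -0.2467, 0.1205]
orientation: [180.0, -0.0, 12.2]
force: [-0.2, 0.2, -6.2]
opening: 0.0173
gripper_force: 29.9
```

jog_arm(plan=[[[0, 0, 0, 0.001, 0, 0, 0], [0, 0, 0, 0.002, 0, 0, 0], [0, 0, 0, 0.003, 0, 0, 0], [0, 0, 0, 0.004, 0, 0, 0], [0, 0, 0, 0.005, 0, 0, 0], [0, 0, 0, 0.005, 0, 0, 0]]])

```text
clock: 16.23
tool_pos: [0.4993, -0.2471, 0.1189]
orientation: [179.8, -0.3, 12.2]
force: [-3.8, 6.7, 18.5]
opening: 0.0175
gripper_force: 29.9
```

jog_arm(plan=[[[0, 0, 0, -0.001, 0, 0, 0], [0, 0, 0, -0.0025, 0, 0, 0], [0, 0, 0, -0.0025, 0, 0, 0]]])

```text
clock: 16.6
tool_pos: [0.4976, -0.2468, 0.1189]
orientation: [179.9, -0.1, 12.2]
force: [-0.7, 3.4, 7.3]
opening: 0.0171
gripper_force: 29.9
```

Light contact remains. I'll release slowly, opening only part way so the fingers clear the bar.

jog_arm(plan=[[[0, 0, 0, -0.0005, 0, 0, 0], [0.3, 0, 0, -0.0005, 0, 0, 0], [0.6, 0, 0, -0.0005, 0, 0, 0], [0.6, 0, 0, -0.0005, 0, 0, 0], [0.6, 0, 0, -0.0005, 0, 0, 0], [0.6, 0, 0, -0.0005, 0, 0, 0], [0.6, 0, 0, -0.0005, 0, 0, 0]]])

```text
clock: 17.48
tool_pos: [0.4968, -0.2467, 0.1182]
orientation: [180.0, -0.0, 12.1]
force: [0.4, -0.7, -0.6]
opening: 0.0528
gripper_force: 0.0
```

jog_arm(plan=[[[0.6, 0, 0, -0.01, 0, 0, 0], [0.6, 0, 0, -0.03, 0, 0, 0], [0.6, 0, 0, -0.06, 0, 0, 0], [0.6, 0, 0, -0.1, 0, 0, 0], [0.6, 0, 0, -0.14, 0, 0, 0], [0.6, 0, 0, -0.16, 0, 0, 0], [0.6, 0, 0, -0.16, 0, 0, 0], [0.6, 0, 0, -0.16, 0, 0, 0]]])

```text
clock: 18.48
tool_pos: [0.4963, -0.2465, 0.2778]
orientation: [-180.0, 0.0, 12.1]
force: [0.3, -0.7, -0.6]
opening: 0.0521
gripper_force: 0.0
```

```bash
python3 - <<'E'
from h import *
o,s=wsnap('w6.png'); print(o['tool_pos'],o['force'])
c=snap('scene','s6.png')
a=cv2.cvtColor(s['image'],cv2.COLOR_RGB2BGR); b=cv2.cvtColor(c['image'],cv2.COLOR_RGB2BGR)
cv2.imwrite('pics/c6.png',np.hstack([cv2.resize(a[:,160:480],(400,500)),cv2.resize(b[150:300,240:360],(400,500),interpolation=2)]))
E
```

```text
[ 0.49634815 -0.24647067  0.27784424] [ 0.30404654 -0.68792821 -0.58265744]
```

View pics/c6.png

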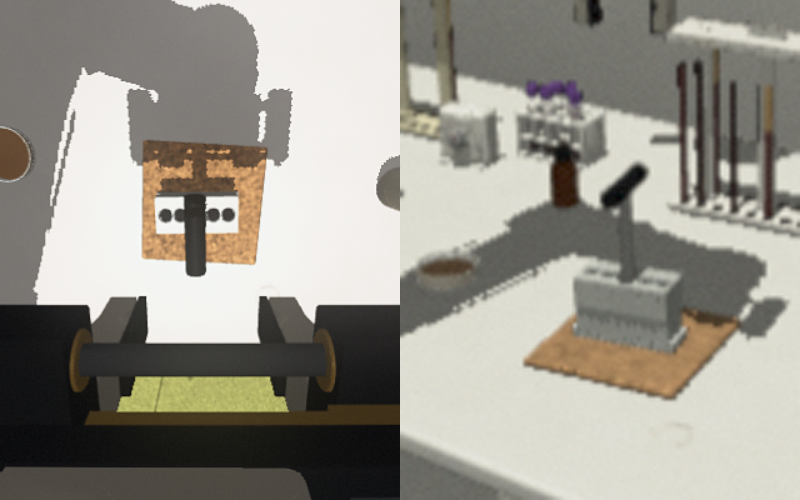

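The block stands upright in the middle of the mat (block at right-crop (630,305), mat centred at about (632,343)). The gripper is clear and the dish and bottles haven't moved, so I'm handing in.

```bash
python3 -c "
from plant import ctrl
print(ctrl.close_job())"
```

```text
the job is handed in; nothing more can be done
None
```

The block was rocked loose, lifted out and set upright near the centre of the nearer cork mat; I let go and handed the job in at about 18.5 s (no verdict was returned), after one failed first grasp that closed on top of the handle bar.

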